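Change the reference blocks in a bench block checker

ROBOT

A 6-joint arm with a two-finger parallel gripper is mounted at the origin on the work surface. World frame = base frame: x ahead of the robot, y to its left, z up, the work surface at z = 0. Lengths are in m, angles in rad, forces in N, time in s.
With the tool pointing down it reaches from about 0.35 to 0.725 m from the base axis. Payload 4.3 kg.
Tool frame: the origin (TCP) lies on the centre line of the jaws, within the pads' length; the fingertips stand 25 mm ahead of it and the grasp point (between the pads) lies 6 mm ahead of it; z points along the fingers, y is the line along which they close (so a half turn about z gives the same grasp; the last joint's range is limited). The gripper opens to 85 mm and grips with 20 to 120 N. Pads are 22 mm wide; open, the fingers measure 114 mm over their backs; the gripper's body (76 mm by 85 mm) begins 54 mm behind the grasp point. The pads swing forward as they close: fully open they stand 13 mm farther back than shut.
Start: joints at [-1.331, 0.377, 0.081, 1.274, 0, 1.46], TCP at [0.197, -0.54, 0.256] pointing down, gripper open.
Joint ranges: [-2.72, 2.72], [-0.84, 1.66], [-1.02, 1.22], [-1.77, 2.12], [-1.37, 1.28], [-3.14, 3.14]. Speed limits (rad/s): [2.57, 2.57, 3.14, 3.14, 3.14, 3.14].

INTERFACE

Orientations are given as a 3x3 rotation matrix whose columns are the frame's x, y, z axes.
In Python, from station import env gives the robot as it stands. Calls block until the motion is done:
- env.move_pose(position, orientation): joint-space move of the TCP to a pose.
- env.servo_line(position, attitude=None, speed=0.15, contact_N=None): straight line of the TCP; attitude=None keeps the orientation; speed is the mean speed in m/s. With contact_N (N) it stops when the force on the tool has changed by that much, and returns True; else False.
- env.move_j(angles): joint-space move.
- env.command_gripper(opening, strength=None): finger opening in m; strength is the grip in N (None keeps the last); returns when the fingers have stopped.
- env.dwell(seconds).
- env.inverse_kinematics(position, orientation): joint angles nearest the present ones, or None.
- env.get_image(name): name is "scene" or "top" or "wrist"; returns a dict with "frame" (400x640x3 uint8, red, green, blue), "fx", "fy", "cx", "cy" (pixels), "k1" (the pictures are not rectified: a ray, as slopes to the right and down, at radius r is drawn at 1 + k1 r^2 times it, then the intrinsics apply), "rvec" (rotation vector, rad) and "tvec" (3), from world to camera coordinates, as OpenCV has them. Camera axes: x right, y down, z forward; pixel columns grow to the right and rows downward; lengths in m; the calibration is good to about 2 mm. A picture is of the moment at which its call begins. There is no depth.
A pose or a line that the arm cannot do raises env.PlanningError and nothing moves.
- env.job_done(): hands the job in; it is judged then, once.
Readings, each from a call of its own:
- env.get_time_s(): time.
- env.get_joint_pos(): joint angles.
- env.get_dq(): joint speeds.
- env.get_tau(): joint torques, N m.
- env.get_tcp_pos(): TCP position.
- env.get_ee_rot(): TCP orientation.
- env.get_force(): force on the tool from outside, world axes, zero at the start.
- env.get_ft_torque(): the same for the moment, N m.
- env.get_width(): finger opening in m.
- env.get_grasp_force(): force on a finger pad.
Only numpy, scipy, OpenCV 4.12 (cv2) and the standard library are available. Lean on these libraries where they do the work, as an engineer would, in place of code of your own. Each camera call takes 0.05 s, during which the arm holds its last target. There are 200 camera calls.

TASK

Draw the carrier out of the block checker by its orange post, keeping it level in its channel; move every red-marked (used) block from it into the yellow tray and put every blue-marked (new) block from the sloped rack flat into a pocket of its own. Then slide the carrier fully home, and only then press the green start button. Leave the tin, the screwdriver and the small wooden box undisturbed.

Things in the scene. Friction and masses are not known exactly. Their poses are not given: they have to be found in the camera images.
- checker: Low bench block checker, fixed: aluminium bed 467 x 96 mm, a channel along its x axis, a white hood over its +x end. Origin: centre of the bed's underside, on the bench. Its -x axis points from the hood out along the open channel. Channel floor at z = 6 mm, side rails 13 mm high, 63 mm between them, end stops 6 mm above the floor at x = -223.5 and +223.5 mm.
- hood (a point): Top centre of the hood's front edge, 54 mm above the bench, at checker x = 42 mm. The hood runs 191 mm from here to +x, is 128 mm wide, with a dial on top to 59 mm; its tunnel is 32 mm high above the channel floor. From checker x = 0 to 223 mm steel lips (underside z = 13 mm, top 16 mm, 55 mm between them) hold the carrier's flanges down.
- carrier: Grey loose slide 251 x 60 x 5 mm, about 0.35 kg, in the checker's channel, its x axis along the checker's; slides only along it (friction 1 to 5 N). Origin: underside centre, 6 mm above the bench. Its x in the checker's frame: +98 mm fully home (at the inner stop, pockets under the hood), -98 mm fully out (at the outer stop, pockets clear of the hood). Starts home or up to 13 mm short of it.
- carrier_post (a point): Top centre of the carrier's orange upright square post, 16 x 16 mm, 50 mm tall above the plate (top 61 mm above the bench), sides parallel to the carrier's axes, at x = -105.5 mm of the carrier; when home it stands 50 mm in front of the hood.
- pocket0 (a point): Floor centre of the carrier's pocket nearest the post (carrier x = -27 mm), 11 mm above the bench. The four pockets are alike: 39 x 39 mm inside, open above, floor 5 mm above the carrier's origin, walls 5 mm high and 3 to 4 mm thick.
- pocket1 (a point): Floor centre of the second pocket from the post (carrier x = 16 mm).
- pocket2 (a point): Floor centre of the third pocket from the post (carrier x = 59 mm).
- pocket3 (a point): Floor centre of the pocket farthest from the post (carrier x = 102 mm).
- rack: Grey fixed rack with four compartments side by side along its y axis. Origin: underside centre on the bench. Its floor slopes 15 degrees down toward its -x side, which more or less faces the robot. Compartments 44 mm wide (y), 60 mm long (x), centres at y = -72, -24, 24, 72 mm.
- rack_floor (a point): Middle of the rack's sloped floor, 26 mm above the bench. The rack's walls are 4 mm thick and stand only 8 mm above that floor, so blocks stand out 10 mm above them. Fingers fit on the uphill and downhill sides of a block; neighbours in y may be only 16 mm apart.
- tray: Yellow loose open tray 110 (x) x 160 (y) x 16 mm high, 0.4 kg, walls and floor 4 mm or a little more. Origin: centre of its underside. It may get shoved about.
- start (a joint): Green push button of the start console, travel 6 mm downward, spring force about 5 N fully down; 0 = up, 0.006 = fully pressed; it springs back.
- start_top (a point): Top centre of the green button's cap (14 mm radius) on a fixed grey console 70 x 70 x 30 mm; it is pressed straight down.
- tin: Bystander: brass-coloured tin 60 mm diameter, 60 mm high. Origin: underside centre. Leave alone.
- driver: Bystander: loose screwdriver lying on the bench. Leave alone.
- gauge_box: Bystander: dark wooden box 50 x 80 x 30 mm. Origin: underside centre. Leave alone.
- new1: New reference block, may be absent: steel disc 32 mm diameter, 18 mm thick, 110 g, blue band round its rim and a blue spot on both faces. Origin: its middle; z is the disc's axis (either face may be up). Starts in one of the rack's compartments, lying on the sloped floor.
- new2: New reference block, may be absent: steel disc 32 mm diameter, 18 mm thick, 110 g, blue band round its rim and a blue spot on both faces. Origin: its middle; z is the disc's axis (either face may be up). Starts in one of the rack's compartments, lying on the sloped floor.
- new3: New reference block, may be absent: steel disc 32 mm diameter, 18 mm thick, 110 g, blue band round its rim and a blue spot on both faces. Origin: its middle; z is the disc's axis (either face may be up). Starts in one of the rack's compartments, lying on the sloped floor.
- new4: New reference block, may be absent: steel disc 32 mm diameter, 18 mm thick, 110 g, blue band round its rim and a blue spot on both faces. Origin: its middle; z is the disc's axis (either face may be up). Starts in one of the rack's compartments, lying on the sloped floor.
- used1: Used reference block, may be absent: steel disc 32 mm diameter, 18 mm thick, 110 g, red band and red spots. Origin: its middle; z is the disc's axis (either face may be up). Starts flat in one of the carrier's pockets.
- used2: Used reference block, may be absent: steel disc 32 mm diameter, 18 mm thick, 110 g, red band and red spots. Origin: its middle; z is the disc's axis (either face may be up). Starts flat in one of the carrier's pockets.
- used3: Used reference block, may be absent: steel disc 32 mm diameter, 18 mm thick, 110 g, red band and red spots. Origin: its middle; z is the disc's axis (either face may be up). Starts flat in one of the carrier's pockets.
- used4: Used reference block, may be absent: steel disc 32 mm diameter, 18 mm thick, 110 g, red band and red spots. Origin: its middle; z is the disc's axis (either face may be up). Starts flat in one of the carrier's pockets.
Things that resemble listed ones, but are neither listed nor needed, are in the scene too. Leave any purple, turquoise or white look-alike of the new4 alone.

How it is judged:
By the outcome, as a careful person would: the job done as asked, in the order asked, and still so for the second after the job is handed in, with the robot touching nothing.
Of used1, used2, used3, used4 only 2 to 3 are there at a start; the rules pass over those that are not, and their reading is None.
Of new1, new2, new3, new4 only 3 to 4 are there at a start; the rules pass over those that are not, and their reading is None.
At some moment in a run one of tray may be knocked a few centimetres aside while the robot is not near it.
Once in a run the grip may slacken for a moment while it holds something.
It also fails if it takes over 210 s, if anything falls off the work surface, if the arm or the gripper's body presses on something with over 40 N, if the wrist force passes 120 N, or if a joint passes its speed limit or range.

## Working session

There is one attempt and no reset: what is moved stays moved. The work goes in short steps, each a Python script; the robot and the scene stay as the last script left them, time stands still between calls to the robot, and variables do not carry over. Pictures are saved under pics/ and viewed, at most 14 in all, crops included, and the job is handed in when it is done.

```bash
ls; mkdir -p pics; cat > h.py <<'E'
import numpy as np, cv2
from station import env
def cap(n):
    im=env.get_image(n); im['K']=np.array([[im['fx'],0,im['cx']],[0,im['fy'],im['cy']],[0,0,1]])
    im['R']=cv2.Rodrigues(np.array(im['rvec'],float))[0]; im['t']=np.array(im['tvec'],float).reshape(3)
    im['D']=np.array([im['k1'],0,0,0],float); return im
def ray(im,uv):
    p=cv2.undistortPoints(np.array(uv,float).reshape(-1,1,2),im['K'],im['D']).reshape(-1,2)
    d=np.c_[p,np.ones(len(p))]@im['R']; return -im['R'].T@im['t'], d
def onz(im,uv,z):
    c,d=ray(im,uv); return c+d*((z-c[2])/d[:,2:])
def proj(im,P):
    return cv2.projectPoints(np.array(P,float).reshape(-1,1,3),np.array(im['rvec'],float),im['t'],im['K'],im['D'])[0].reshape(-1,2)
def tri(a,ua,b,ub):
    c1,d1=ray(a,ua);c2,d2=ray(b,ub);d1=d1[0]/np.linalg.norm(d1);d2=d2[0]/np.linalg.norm(d2)
    s=np.linalg.lstsq(np.c_[d1,-d2],c2-c1,rcond=None)[0]; p,q=c1+s[0]*d1,c2+s[1]*d2
    return (p+q)/2,np.linalg.norm(p-q)
def save(im,n,crop=None,k=1):
    f=im['frame'][...,::-1]
    if crop: x0,y0,x1,y1=crop; f=f[y0:y1,x0:x1]
    cv2.imwrite('pics/'+n+'.png',cv2.resize(f,None,fx=k,fy=k,interpolation=cv2.INTER_CUBIC))
E
python3 - <<'E'
from h import *
for n in('scene','top','wrist'):
    im=cap(n); print(n,im['fx'],im['k1'],-im['R'].T@im['t'],im['R'][2])
    if n!='wrist': save(im,n+'0',k=1.25)
    np.save('pics/'+n+'0.npy',im,allow_pickle=True)
E
```

```text
pics
scene 389.8198042667468 -0.07700492147149628 [ 0.89956505 -0.44032923  0.85971524] [-0.40769433  0.43003407 -0.80551601]
top 467.93188969551596 -0.1252245098914483 [ 0.33897746 -0.02340279  1.31353443] [ 0.15572853  0.00799343 -0.98776755]
wrist 356.75051537242143 -0.03885926442709501 [ 0.26791261 -0.51315535  0.37282159] [-0.28175422 -0.10215507 -0.95403297]
```

View pics/scene0.png

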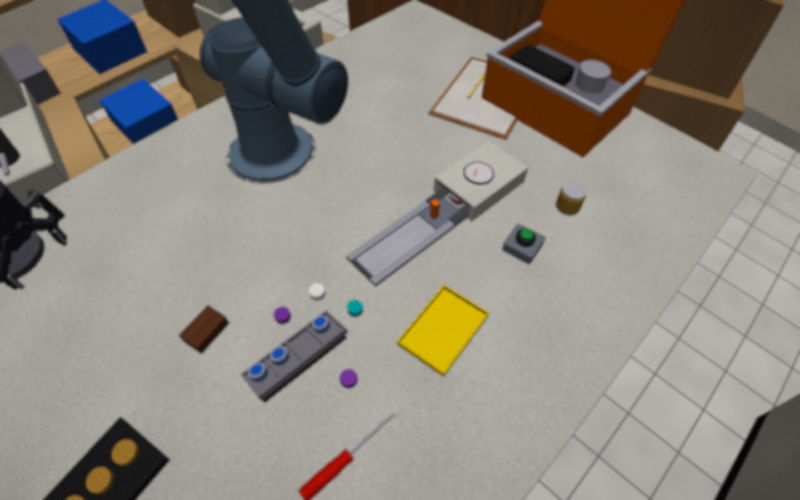

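View pics/top0.png

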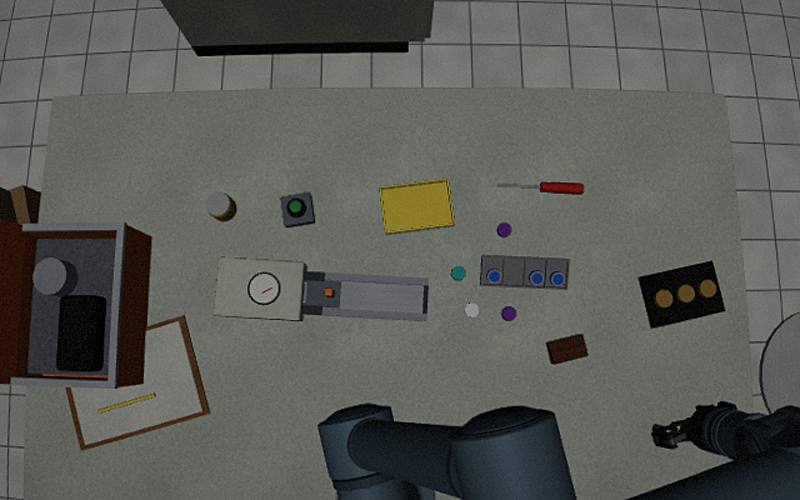

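Scene: the checker's hood, the orange post and the open channel lie along y, with the post at top-view (330,293). The rack holds three blue discs at about (494,276), (537,278) and (558,279). The turquoise, white and 2 purple discs lying on the bench are look-alikes to leave alone. The yellow tray is at (416,207) and the green button at (296,207).

```bash
cat >> h.py <<'E'
HSV={'blue':((105,110,60),(125,255,255)),'red':((172,120,60),(180,255,255)),'red2':((0,150,60),(4,255,255)),'orange':((5,170,80),(15,255,255)),'yellow':((22,150,60),(32,255,255)),'green':((55,120,40),(75,255,255))}
def blobs(im,col,amin=20):
    h=cv2.cvtColor(im['frame'],cv2.COLOR_RGB2HSV); m=cv2.inRange(h,*HSV[col])
    if col=='red': m|=cv2.inRange(h,*HSV['red2'])
    n,l,s,c=cv2.connectedComponentsWithStats(m)
    return [(s[i,4],c[i],l==i) for i in range(1,n) if s[i,4]>=amin]
def quad(im,mask,z):
    c=max(cv2.findContours(mask.astype(np.uint8),cv2.RETR_EXTERNAL,cv2.CHAIN_APPROX_NONE)[0],key=cv2.contourArea)
    P=onz(im,c.reshape(-1,2),z)[:,:2]; r=cv2.minAreaRect((P*1000).astype(np.float32)); return r
E
python3 - <<'E'
from h import *
S=np.load('pics/scene0.npy',allow_pickle=True).item();T=np.load('pics/top0.npy',allow_pickle=True).item()
for c in('blue','orange','yellow','green','red'):
    for n,im in(('S',S),('T',T)):
        print(c,n,[(int(a),u.round(1).tolist()) for a,u,_ in blobs(im,c,12)])
y=max(blobs(T,'yellow'),key=lambda b:b[0]); print('tray',quad(T,y[2],.016))
g=cv2.cvtColor(T['frame'],cv2.COLOR_RGB2GRAY)
# hood: sample & mask
h=cv2.cvtColor(T['frame'],cv2.COLOR_RGB2HSV); print(h[248,185],h[190,200],h[214,270],h[228,290],h[237,300],h[226,411],h[210,395])
for p,n in(((217,258),'hood'),((304,320),'hood'),((304,260),'h')): print(n,onz(T,[p[0]/1.25,p[1]/1.25],.054))
for p in((428,278),(428,320)): print('bed end',onz(T,[p[0]/1.25,p[1]/1.25],.013))
for p in((482,255),(569,258),(569,289),(480,286)): print('rack',onz(T,[p[0]/1.25,p[1]/1.25],.03))
save(T,'chk',(165,190,470,265),2.6)
E
```

```text
blue S [(2438, [81.7, 27.4]), (1797, [110.2, 87.3]), (55, [255.4, 257.0]), (17, [258.3, 263.4]), (60, [222.0, 282.2]), (16, [225.4, 288.6]), (66, [204.7, 295.4]), (17, [208.9, 301.6])]
blue T [(62, [395.1, 220.9]), (59, [429.4, 222.1]), (60, [446.3, 223.0])]
orange S [(5171, [486.3, 24.4]), (35, [408.7, 39.7]), (3613, [441.1, 87.1]), (71, [347.3, 166.2]), (66, [162.2, 254.6]), (92, [165.1, 263.5]), (37, [151.6, 266.3])]
orange T [(33, [262.5, 233.3]), (60, [58.9, 300.4])]
yellow S [(2685, [354.0, 263.4])]
yellow T [(2088, [333.1, 164.9]), (109, [100.4, 322.3])]
green S [(86, [420.8, 187.8])]
green T [(77, [235.8, 164.7])]
red S [(516, [259.7, 380.2])]
red T [(255, [449.8, 149.8])]
tray ((656.1674194335938, -71.5841293334961), (110.06924438476562, 159.20242309570312), 7.389835357666016)
[ 38  16 128] [ 54  12 108] [ 40   7 108] [ 95  14 108] [111  16 109] [126  16  78] [120  22  71]
hood [[0.53070699 0.37060084 0.054     ]]
hood [[0.39544071 0.17373999 0.054     ]]
h [[0.52611984 0.17648348 0.054     ]]
bed end [[ 0.49120401 -0.09614222  0.013     ]]
bed end [[ 0.39752263 -0.09533161  0.013     ]]
rack [[ 0.540476   -0.21600568  0.03      ]]
rack [[ 0.5334267 -0.4123494  0.03     ]]
rack [[ 0.46372624 -0.40919316  0.03      ]]
rack [[ 0.47121132 -0.20996066  0.03      ]]
```

View pics/chk.png

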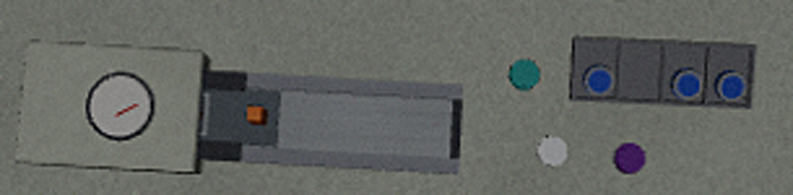

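Top view crop: post top at about full-res pixel (262,233). Hood corners and bed end give the checker axis, about 2.6° off world y. Rack discs sit at full-res (395,221), (429,222) and (446,223). The second compartment from the left is empty. I'll take closer wrist views next.

```bash
cat >> h.py <<'E'
AX=np.array([.045,.999,0]);AX/=np.linalg.norm(AX)   # checker x
def down(ydir,tilt=None):
    """tool z down (or given), y along ydir; picks smaller wrist angle"""
    z=np.array([0,0,-1.]) if tilt is None else np.array(tilt,float)/np.linalg.norm(tilt)
    y=np.array(ydir,float); y-=z*(y@z); y/=np.linalg.norm(y)
    return [np.c_[np.cross(s*y,z),s*y,z] for s in(1,-1)]
def best(p,Rs):
    o=[(abs(q[5]),R) for R in Rs for q in[env.inverse_kinematics(p,R)] if q is not None]
    return min(o,key=lambda t:t[0])[1]
CY=np.array([AX[1],-AX[0],0])
E
python3 - <<'E'
from h import *
print(env.get_ee_rot())
T=np.load('pics/top0.npy',allow_pickle=True).item()
post=onz(T,[262.3,232.8],.061)[0]; print('post',post)
def go(p,n):
    R=best(p,down(CY)); env.move_pose(p,R); im=cap('wrist'); np.save('pics/'+n+'.npy',im,allow_pickle=True); print(n,env.get_time_s(),-im['R'].T@im['t'],env.get_joint_pos()); return im
a=go([.44,-.33,.24],'r1');b=go([.44,-.27,.24],'r2')
for im in(a,b): print([(int(k),u.round(1).tolist()) for k,u,_ in blobs(im,'blue',40)])
c=go([post[0]-.03,post[1]-.03,.22],'p1');d=go([post[0]-.03,post[1]+.02,.22],'p2')
for im in(c,d): print([(int(k),u.round(1).tolist()) for k,u,_ in blobs(im,'orange',40)])
cv2.imwrite('pics/w1.png',np.vstack([a['frame'],c['frame']])[...,::-1][:, :][::1])
f=np.vstack([a['frame'],c['frame']])[...,::-1]; cv2.imwrite('pics/w1.png',cv2.resize(f,None,fx=.75,fy=.75,interpolation=cv2.INTER_AREA))
E
```

```text
[[ 9.39453720e-01  3.42675622e-01 -3.54236664e-04]
 [ 3.42675757e-01 -9.39452537e-01  1.50230340e-03]
 [ 1.82014219e-04 -1.53273283e-03 -9.99998809e-01]]
post [0.45755932 0.12217996 0.061     ]
r1 1.425 [ 0.44214266 -0.25379908  0.35737598] [-7.60795955e-01  3.30922240e-01 -2.81404768e-02  1.21140521e+00
 -4.79922043e-04  8.57235936e-01]
r2 1.825 [ 0.44194757 -0.19304903  0.35753439] [-6.74653868e-01  2.62835443e-01 -1.21592951e-01  1.18536761e+00
 -5.53669906e-04  9.42446636e-01]
[(55, [394.0, 64.4]), (684, [377.9, 60.7]), (80, [380.0, 157.3]), (525, [373.2, 171.2]), (106, [376.7, 205.1]), (468, [371.0, 219.6])]
[(57, [387.3, 119.6]), (579, [378.3, 133.5]), (113, [378.0, 217.9]), (446, [373.4, 232.7]), (127, [375.3, 261.1]), (390, [371.1, 275.8])]
p1 3.9333 [0.42333458 0.01572222 0.33740063] [ 6.62145297e-02  1.17544049e-01 -3.56248787e-01  1.09677376e+00
 -1.33503862e-04 -1.45843465e+00]
p2 4.3 [0.42332777 0.06666849 0.33736076] [ 1.80190431e-01  1.43593452e-01 -3.26061863e-01  1.10143896e+00
 -5.86067869e-04 -1.34596097e+00]
[(463, [294.0, 215.9])]
[(413, [288.5, 159.7])]
```

View pics/w1.png

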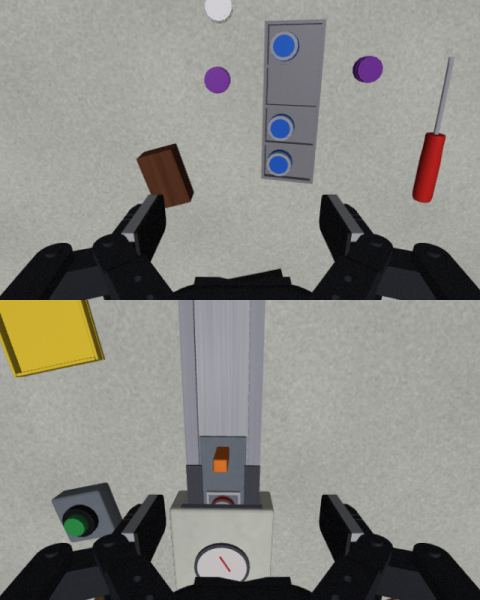

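Wrist view: rack with spots at crop (285,45), (280,127) and (278,163), lying toward the downhill (-x) wall. The post's bright top face is at crop (220,466), in front of the hood. Now computing positions.

```bash
python3 - <<'E'
from h import *
L=lambda n:np.load('pics/'+n+'.npy',allow_pickle=True).item()
a,b,c,d=map(L,('r1','r2','p1','p2'))
A=sorted([x for x in blobs(a,'blue',300)],key=lambda x:x[1][1]);B=sorted(blobs(b,'blue',300),key=lambda x:x[1][1])
for x,y in zip(A,B): print('spot',tri(a,x[1],b,y[1]))
print('dn edge',onz(a,[[353,29],[349,237]],.025),'up',onz(a,[[435,27],[417,244]],.043))
us=[]
for im in(c,d):
    k=blobs(im,'orange',100)[0]; v=im['frame'][...,0]; vals=v[k[2]]; th,_=cv2.threshold(vals.reshape(-1,1),0,255,cv2.THRESH_OTSU)
    m=k[2]&(v>th); ys,xs=np.nonzero(m); us.append([xs.mean(),ys.mean()]); print(th,m.sum(),us[-1]); print(quad(im,m,.061))
print('post',tri(c,us[0],d,us[1]))
# rails in c: outer edges of channel
for p in((178,310),(188,460),(266,310),(259,460)): print(onz(c,[p[0]/.75,(p[1]-300)/.75],.013))
for p in((171,507),(273,507)): print('hoodfront',onz(c,[p[0]/.75,(p[1]-300)/.75],.054))
for n in('button',):
  g=[max(blobs(i,'green',30),key=lambda t:t[0]) for i in(c,d)]; print(n,tri(c,g[0][1],d,g[1][1]),[q[0] for q in g])
E
```

```text
spot (array([ 0.48875313, -0.23778242,  0.04124893]), np.float64(3.815245089777616e-05))
spot (array([ 0.48413724, -0.33245551,  0.0416947 ]), np.float64(4.71768169378463e-05))
spot (array([ 0.481972  , -0.37992492,  0.0407233 ]), np.float64(2.312005860100686e-06))
dn edge [[ 0.46986059 -0.21026236  0.025     ]
 [ 0.46156138 -0.40414143  0.025     ]] up [[ 0.53511538 -0.21372106  0.043     ]
 [ 0.52623085 -0.40654262  0.043     ]]
135.0 300 [np.float64(293.4433333333333), np.float64(220.89666666666668)]
((452.9854431152344, 123.27230834960938), (14.475038528442383, 14.222649574279785), 86.3636245727539)
147.0 348 [np.float64(288.23275862068965), np.float64(160.89655172413794)]
((453.4346008300781, 123.4342269897461), (14.448551177978516, 14.304636001586914), 87.48822021484375)
post (array([0.45323797, 0.12346893, 0.06016114]), np.float64(0.0003430077557603716))
[[ 0.49200848 -0.04447576  0.013     ]]
[[0.49904862 0.13209042 0.013     ]]
[[ 0.39469508 -0.03974848  0.013     ]]
[[0.40737419 0.13623384 0.013     ]]
hoodfront [[0.5164548  0.17633655 0.054     ]]
hoodfront [[0.39421746 0.18170037 0.054     ]]
button (array([0.64640611, 0.20281658, 0.04544699]), np.float64(0.00014525798953280323)) [np.int32(725), np.int32(818)]
```

```bash
sed -i 's/^AX=.*/AX=np.array([.048,.9988,0]);AX\/=np.linalg.norm(AX)/' h.py; python3 - <<'E'
from h import *
env.command_gripper(.036,40)
p=[.37,.02,.07]; R=best(p,down(AX)); env.move_pose(p,R)
hit=env.servo_line([.37,.02,.018],speed=.04,contact_N=4); print('tip probe',hit,env.get_tcp_pos(),env.get_width(),env.get_time_s())
env.servo_line([.37,.02,.09],speed=.2)
P=np.array([.4533,.1234,0]); R=best([*P[:2],.12],down(CY))
env.move_pose([*P[:2],.12],R)
env.servo_line([*P[:2],.042],speed=.1,contact_N=8); print(env.get_tcp_pos(),env.get_force())
env.command_gripper(.0,40); print('w',env.get_width(),env.get_grasp_force(),env.get_force(),env.get_tcp_pos())
im=cap('wrist'); save(im,'grip'); print(env.get_time_s())
E
```

```text
tip probe True [0.36965765 0.02002472 0.02395876] 0.03580187875358588 7.05
[0.45377226 0.12341631 0.04245702] [ 0.04569947 -0.33637763 -0.07826685]
w 0.015477630112687834 39.664546251297 [ 0.25158343 -0.11201748  4.36413419] [0.4542703  0.12350531 0.04281457]
10.0167
```

```bash
python3 - <<'E'
from h import *
p0=np.array(env.get_tcp_pos()); s=0; off=np.zeros(3)
for s in(.05,.1,.15,.198):
    hit=env.servo_line(p0-AX*s+off,speed=.08,contact_N=16 if s>.16 else 20)
    f=np.array(env.get_force()); q=np.array(env.get_tcp_pos()); print(s,hit,f.round(1),(q-p0).round(4),(q-p0)@AX,env.get_width())
    lat=f@CY
    if hit: break
    if abs(lat)>4: off+=CY*np.sign(lat)*.0006
env.command_gripper(.04)
print(np.round(env.get_force(),1)); q=np.array(env.get_tcp_pos())
env.servo_line(q+[0,0,.09],speed=.25)
# look over pockets
R=best([.43,.0,.22],down(CY)); env.move_pose([.44,-.06,.22],R); im=cap('wrist'); np.save('pics/k1.npy',im,allow_pickle=True)
env.servo_line([.44,-.02,.22],speed=.2); im2=cap('wrist'); np.save('pics/k2.npy',im2,allow_pickle=True)
for i in(im,im2): print([(int(k),u.round(1).tolist()) for k,u,_ in blobs(i,'red',60)],[(int(k),u.round(1).tolist()) for k,u,_ in blobs(i,'orange',60)])
save(im,'k1'); print(env.get_time_s())
E
```

```text
0.05 False [-0.2 -2.6  2.5] [-0.0025 -0.0507 -0.    ] -0.05074504091246436 0.015647807560039702
0.1 False [ 0.7 -4.7  2.6] [-0.0048 -0.1009 -0.    ] -0.10101667372078546 0.015708174982334303
0.15 False [-0.6 -2.8  2.8] [-0.0072 -0.1504  0.    ] -0.15056973506093663 0.015572413042029673
0.198 True [-0.1  3.4  4.1] [-0.0091 -0.1864  0.    ] -0.1866548665745929 0.015482940547819625
[ 0.4 -0.   0.1]
[(740, [329.8, 30.1]), (654, [331.2, 87.2])] [(547, [329.6, 179.9])]
[(657, [331.8, 82.7]), (589, [333.0, 135.8])] [(585, [331.2, 223.0])]
16.825
```

View pics/k1.png

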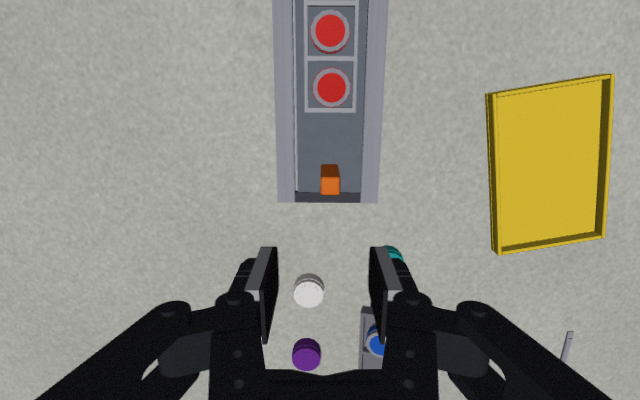

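Carrier is out. Red discs are in pocket1 at (330,30) and pocket0 at (331,87), post at (330,180). I still need to see pockets 2 and 3, so I'm moving the camera toward the hood.

```bash
python3 - <<'E'
from h import *
R=env.get_ee_rot(); im=[]
for i,y in enumerate((.06,.1)):
    env.servo_line([.44,y,.22],speed=.2); a=cap('wrist'); im.append(a); np.save(f'pics/k{i+3}.npy',a,allow_pickle=True)
B=[sorted(blobs(i,'red',150),key=lambda t:t[1][1]) for i in im]
print([[(int(t[0]),t[1].round(1)) for t in b] for b in B])
if len(B[0])==len(B[1]):
    for x,y in zip(*B): print(tri(im[0],x[1],im[1],y[1]))
save(im[1],'k4'); print(env.get_time_s())
E
```

```text
[[(538, array([335.2, 175.1])), (485, array([336., 221.]))], [(483, array([336.8, 217. ])), (426, array([337.5, 259.6]))]]
(array([0.44994055, 0.05724438, 0.02819436]), np.float64(6.033051923448827e-05))
(array([0.44901833, 0.01348564, 0.02863497]), np.float64(1.0120475347889924e-05))
17.825
```

View pics/k4.png

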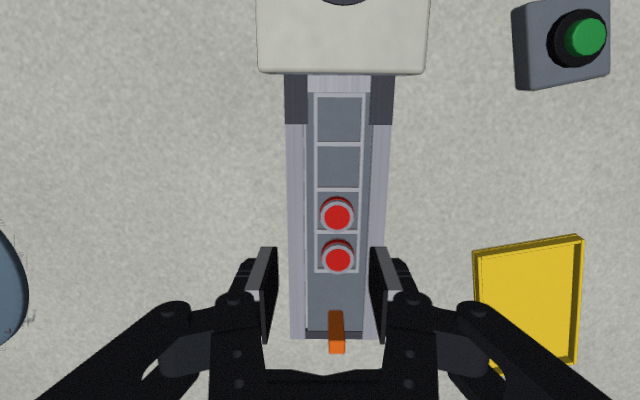

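Two used blocks, in pocket0 at (337,260) and pocket1 at (337,217); pockets 2 and 3 are empty. Measuring the pocket row from the wall corners, then moving the used blocks.

```bash
cat >> h.py <<'E'
def tray():
    T=cap('top'); y=max(blobs(T,'yellow'),key=lambda b:b[0]); (c,(w,h),a)=quad(T,y[2],.016)
    a=np.radians(a if h>w else a+90); a=(a+np.pi/2)%np.pi-np.pi/2
    return np.array(c)/1000,np.array([-np.sin(a),np.cos(a)]),sorted((w,h))
def st(m): print(m,'w %.4f F %.0f f'%(env.get_width(),env.get_grasp_force()),np.round(env.get_force(),1),'t %.1f'%env.get_time_s(),flush=True)
def pick(p,R,lift,open_=.046,grip=80,h=.06):
    """p: TCP grasp position; approach and retreat along tool -z / up"""
    p=np.array(p); z=R[:,2]; env.command_gripper(open_)
    env.move_pose(p-z*h,R); hit=env.servo_line(p,speed=.12,contact_N=10); st('at %s'%hit)
    env.command_gripper(0,grip); env.dwell(.2); st('closed')
    env.servo_line(p+[0,0,.02],speed=.1); env.servo_line([p[0],p[1],lift],speed=.25); env.dwell(.2); st('lifted')
    return .029<env.get_width()<.035
def place(p,R,hi,open_=.046,floor=None):
    p=np.array(p); env.move_pose([p[0],p[1],hi],R); st('over')
    if not .029<env.get_width()<.035: return False
    env.servo_line([p[0],p[1],p[2]+.012],speed=.2); hit=env.servo_line(p-[0,0,.003],speed=.03,contact_N=4); st('down %s z %.4f'%(hit,env.get_tcp_pos()[2]))
    env.command_gripper(open_); env.servo_line([p[0],p[1],hi],speed=.2); return True
E
python3 - <<'E'
from h import *
im=np.load('pics/k4.npy',allow_pickle=True).item()
c=onz(im,[[315,94],[363,93],[359,271],[315,271]],.016); print(c.round(4),c.mean(0)-AX*.0645,'<-pocket0?')
U=[np.array([.44994,.05724]),np.array([.44902,.01349])]
for k,u in enumerate(U):
    p=[*u,.042]; R=best(p,down(CY)); ok=pick(p,R,.13)
    if not ok: print('FAIL');break
    tc,ty,d=tray(); print('tray',tc,ty,d)
    q=tc+ty*(.035,-.005)[k]; q=[*q,.038]; print(place(q,best(q,down(CY)),.1))
im=cap('top'); save(im,'t2',(150,120,480,270),2.4)
E
```

```text
[[ 0.4354  0.1676  0.016 ]
 [ 0.4771  0.1665  0.016 ]
 [ 0.4706 -0.0071  0.016 ]
 [ 0.426  -0.005   0.016 ]] [0.44921876 0.01607622 0.016     ] <-pocket0?
at False w 0.0459 F 0 f [-0.  -0.1  0.5] t 21.4
closed w 0.0278 F 79 f [-1.1 -0.9  5. ] t 21.9
lifted w 0.0282 F 79 f [-0.5  0.5 -1.4] t 22.9
FAIL
```

View pics/t2.png

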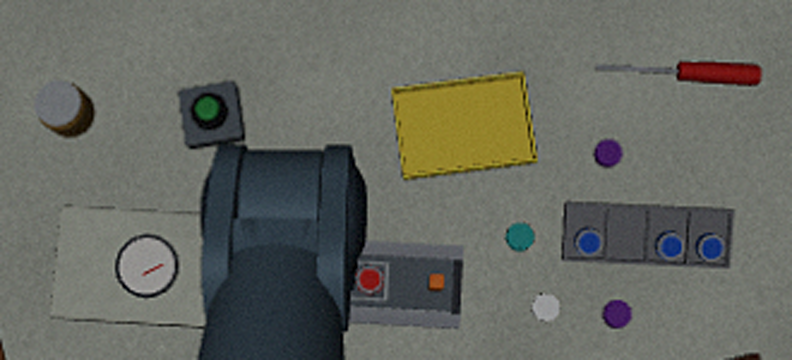

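Arm over pocket1; width 27.8 mm instead of 32, though the weight shows it's held. Checking with the wrist camera.

```bash
python3 - <<'E'
from h import *
im=cap('wrist'); save(im,'w3',(180,200,460,400),2.5)
print(env.get_tcp_pos(),proj(im,np.array(env.get_tcp_pos())+[0,0,-.006]),proj(im,np.array(env.get_tcp_pos())+[0,0,-.025]))
E
```

```text
[0.44883363 0.05726765 0.1287399 ] [[319.71122931 286.60188757]] [[319.96219872 263.50165161]]
```

View pics/w3.png

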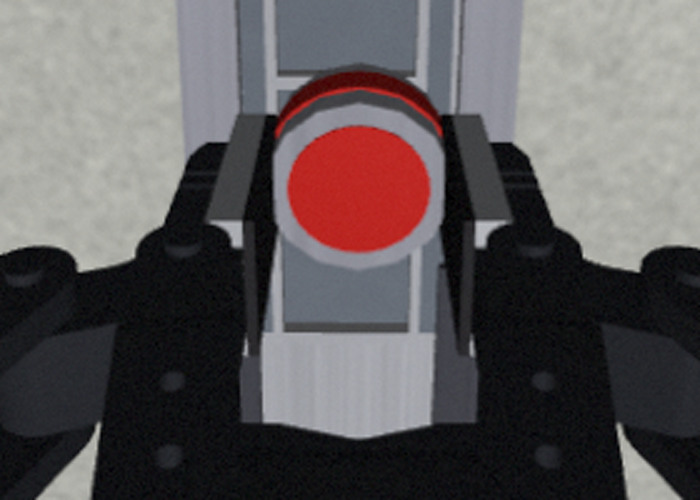

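Block is well held, with the pads flexing slightly at the tips. Widths around 28 mm are normal for this grip; continuing.

```bash
sed -i 's/\.029<env/.024<env/; s/if not \.029/if not .024/; s/grip=80/grip=50/' h.py; python3 - <<'E'
from h import *
U=[np.array([.44994,.05724]),np.array([.44902,.01349])]
for k,u in enumerate(U):
    if k:
        p=[*u,.042]; R=best(p,down(CY)); 
        if not pick(p,R,.13): print('FAIL');break
    tc,ty,d=tray(); print('tray',tc,ty,d)
    q=tc+ty*(.035,-.01)[k]; q=[*q,.038]; ok=place(q,best(q,down(CY)),.1); print(ok)
    if not ok: break
# rack look on the way
p=[.44,-.25,.2]; env.move_pose(p,best(p,down(CY))); a=cap('wrist')
p=[.44,-.20,.2]; env.move_pose(p,best(p,down(CY))); b=cap('wrist')
A,B=[sorted(blobs(i,'blue',300),key=lambda x:x[1][1]) for i in(a,b)]
for x,y in zip(A,B): print('spot',tri(a,x[1],b,y[1]))
T=cap('top'); save(T,'t3',(150,120,480,270),2.4); print(env.get_time_s())
E
```

```text
tray [ 0.63544092 -0.09908902] [-0.12839029  0.99172372] [109.80538940429688, 159.25318908691406]
over w 0.0286 F 79 f [ 0.1  0.8 -0.7] t 25.6
down True z 0.0365 w 0.0287 F 80 f [-0.6  0.9  4.3] t 26.4
True
at False w 0.0457 F 0 f [-0.2 -0.   0.9] t 28.9
closed w 0.0302 F 50 f [-0.7  0.8  6.7] t 29.4
lifted w 0.0296 F 50 f [-0.  -0.4 -0.6] t 30.4
tray [ 0.63542578 -0.09913541] [-0.12895963  0.99164984] [109.72852325439453, 159.33673095703125]
over w 0.0299 F 50 f [ 0.   0.7 -1.7] t 31.3
down True z 0.0362 w 0.0296 F 50 f [-0.4 -0.3  3.8] t 32.2
True
spot (array([ 0.48889514, -0.23772468,  0.04100654]), np.float64(3.847993874883614e-05))
spot (array([ 0.8151005 , -2.20668391, -2.39782362]), np.float64(0.019406227433103457))
34.5
```

View pics/t3.png

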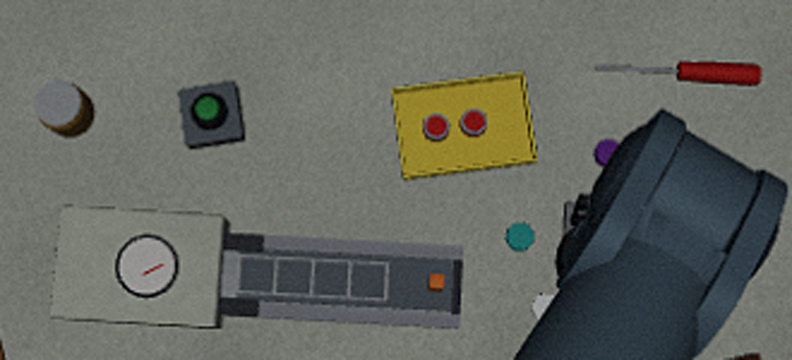

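Both used blocks lie flat in the tray at (436,127) and (473,123), and all pockets are empty. In the enlarged t2 crop the candidates were blue-spotted discs in the rack at (590,242), (671,246), (711,247), and turquoise (520,237), white (546,307), purple (608,153) and (617,314) on the bench. The three blue ones in rack compartments are the new blocks.

```bash
cat >> h.py <<'E'
RX=np.array([.9988,-.048,0]); N=np.r_[-np.sin(np.radians(15))*RX[:2],np.cos(np.radians(15))]
P0=np.array([.4490,.0155])
def load(S,k):
    p=np.array(S)+N*.016; R=best(p,down(RX,-N))
    if not pick(p,R,.14): print('FAIL pick'); return False
    q=[*(P0+AX[:2]*.043*k),.0455]; Rq=best(q,down(CY)); ok=place(q,Rq,.13); return ok
E
python3 - <<'E'
from h import *
print(load((.4888,-.2377,.0411),3))
q=[.44,.08,.22]; env.move_pose(q,best(q,down(CY))); im=cap('wrist'); save(im,'n1',(220,0,480,220),2.5)
E
```

```text
at False w 0.0459 F 0 f [0.  0.1 0.8] t 35.9
closed w 0.0289 F 49 f [-2.1  0.8  6.2] t 36.4
lifted w 0.0291 F 50 f [ 0.   0.1 -1.4] t 37.4
over w 0.0291 F 49 f [ 0.2 -0.1 -0.7] t 39.4
down True z 0.0469 w 0.0289 F 50 f [-0.1 -0.3  6.4] t 40.3
True
```

View pics/n1.png

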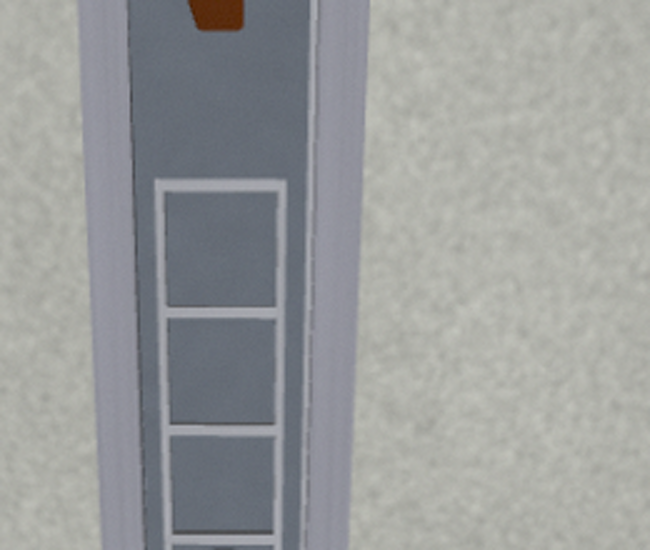

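The view is flipped here and pocket3 is off the lower edge. Viewing it with the wrist turned the other way and measuring the spot.

```bash
cat >> h.py <<'E'
def viewR():  # the attitude of the k1..k4 views
    return down(CY)[1] if VS else down(CY)[0]
VS=1
def check(n=None):
    ims=[]
    for y in(.06,.1):
        p=[.44,y,.22]; R=[r for r in down(CY) if env.inverse_kinematics(p,r) is not None and env.inverse_kinematics(p,r)[5]<0][0]
        env.move_pose(p,R); ims.append(cap('wrist'))
    B=[sorted(blobs(i,'blue',150),key=lambda t:t[1][1]) for i in ims]
    for x,y in zip(*B):
        s=tri(ims[0],x[1],ims[1],y[1])[0]; d=s[:2]-P0; print('disc',s.round(4),'pocket %.2f lat %.4f'%(d@AX[:2]/.043,d@CY[:2]))
    if n: save(ims[1],n,(240,60,440,360),2)
E
python3 - <<'E'
from h import *
check('n2'); print(env.get_time_s())
E
```

```text
disc [0.4553 0.1441 0.0294] pocket 3.00 lat 0.0001
42.3917
```

View pics/n2.png

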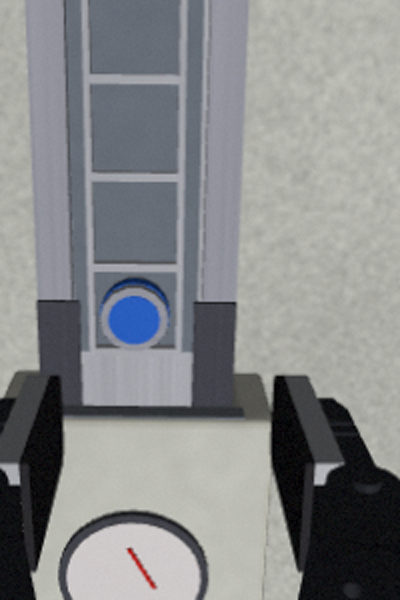

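The block is seated flat in pocket3 (spot z 29 mm, centred). Loading the other two.

```bash
python3 - <<'E'
from h import *
if load((.4841,-.3325,.0413),2) and load((.4820,-.3799,.0410),1): check('n3')
print(env.get_time_s())
E
```

```text
at False w 0.0459 F 0 f [0.1 0.3 0.3] t 45.2
closed w 0.0291 F 49 f [-2.3  1.8  5.9] t 45.7
lifted w 0.0292 F 50 f [-0.3 -0.2 -1.5] t 46.6
over w 0.0291 F 49 f [ 1.   0.3 -0.3] t 48.6
down True z 0.0470 w 0.0291 F 50 f [-0.1 -0.3  6.1] t 49.5
at False w 0.0462 F 0 f [ 0.2 -1.4  0.1] t 53.2
closed w 0.0294 F 49 f [-2.   1.   6.6] t 53.7
lifted w 0.0292 F 50 f [ 0.  -0.  -0.7] t 54.6
over w 0.0292 F 49 f [-0.4  0.6 -0.7] t 56.6
down True z 0.0467 w 0.0292 F 50 f [-0.2  0.1  4.2] t 57.6
disc [0.4511 0.058  0.029 ] pocket 0.99 lat 0.0001
disc [0.4534 0.1016 0.0282] pocket 2.01 lat 0.0002
disc [0.4553 0.1444 0.0288] pocket 3.00 lat 0.0001
59.2667
```

All three sit flat and centred. Sliding the carrier home by the post.

```bash
python3 - <<'E'
from h import *
P=np.array([.4454,-.0629,.042]); env.command_gripper(.036,40)
h=P+[0,0,.08]; R=best(h,down(CY)); env.move_pose(h,R); env.servo_line(P,speed=.12,contact_N=10); st('at')
env.command_gripper(0,50); p0=np.array(env.get_tcp_pos()); st('grip')
for s,v in((.06,.08),(.12,.08),(.18,.08),(.206,.03)):
    hit=env.servo_line(p0+AX*s,speed=v,contact_N=20); q=np.array(env.get_tcp_pos()); print(s,hit,((q-p0)@AX).round(4)); st('')
    if hit: break
env.command_gripper(.036); q=np.array(env.get_tcp_pos()); env.servo_line(q+[0,0,.09],speed=.2)
im=[]
for y in(.09,.13):
    p=[.423,y,.22]; R=[r for r in down(CY) if env.inverse_kinematics(p,r)[5]<0][0]; env.move_pose(p,R); im.append(cap('wrist'))
us=[]
for i in im:
    k=max(blobs(i,'orange',100),key=lambda t:t[0]); v=i['frame'][...,0]; th,_=cv2.threshold(v[k[2]].reshape(-1,1),0,255,cv2.THRESH_OTSU)
    ys,xs=np.nonzero(k[2]&(v>th)); us.append([xs.mean(),ys.mean()])
print('post',tri(im[0],us[0],im[1],us[1])); g=[max(blobs(i,'green',30),key=lambda t:t[0]) for i in im]; print('button',tri(im[0],g[0][1],im[1],g[1][1]))
save(im[0],'home'); print(env.get_time_s())
E
```

```text
at w 0.0358 F 0 f [ 0.7 -0.8 -0.2] t 62.7
grip w 0.0155 F 50 f [-2.4 -0.2  6.3] t 63.0
0.06 False 0.0603
 w 0.0151 F 49 f [-0.  1. -2.] t 63.9
0.12 False 0.1206
 w 0.0154 F 49 f [ 0.5  2.4 -0.6] t 64.8
0.18 False 0.1806
 w 0.0153 F 49 f [ 0.   2.1 -2.8] t 65.7
0.206 True 0.1959
 w 0.0155 F 50 f [ 0.8 -1.3  4.4] t 66.3
post (array([0.4535772 , 0.13388375, 0.05742169]), np.float64(0.00029108468031026385))
button (array([0.64651771, 0.20290725, 0.04523742]), np.float64(7.295223525494309e-05))
70.3833
```

View pics/home.png

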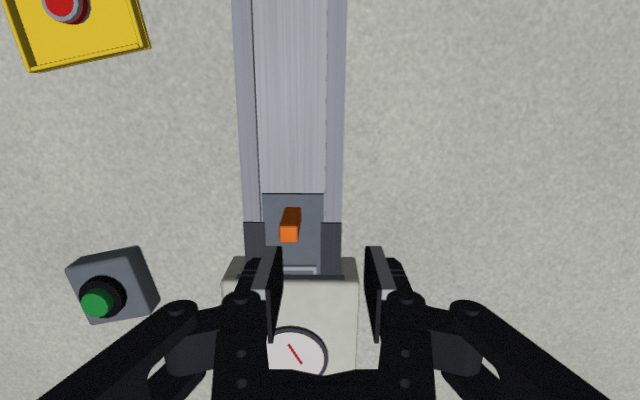

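Carrier fully home: it travelled 195.9 mm to the stop, and the post at (290,230) stands just in front of the hood. Pressing the button.

```bash
python3 - <<'E'
from h import *
env.command_gripper(0,20)
B=np.array([.6463,.2025,.11]); R=best(B,down(AX)); env.move_pose(B,R)
hit=env.servo_line([*B[:2],.075],speed=.1,contact_N=8); st('near %s'%hit)
hit=env.servo_line([*B[:2],.055],speed=.02,contact_N=13); st('press %s z %.4f'%(hit,env.get_tcp_pos()[2])); env.dwell(.3); st('hold')
env.servo_line(B+[0,0,.05],speed=.15)
q=[.40,-.15,.3]; env.move_pose(q,best(q,down(AX))); im=cap('scene'); T=cap('top')
save(im,'end',(120,100,560,330),1.7); save(T,'endT',(130,110,500,310),2)
E
```

```text
near False w 0.0002 F 1 f [-1.5  0.1  2.5] t 72.8
press True z 0.0712 w 0.0001 F 2 f [-0.7  0.1  5.2] t 73.2
hold w -0.0002 F 3 f [-0.8 -0.9  5.6] t 73.5
```

View pics/endT.png

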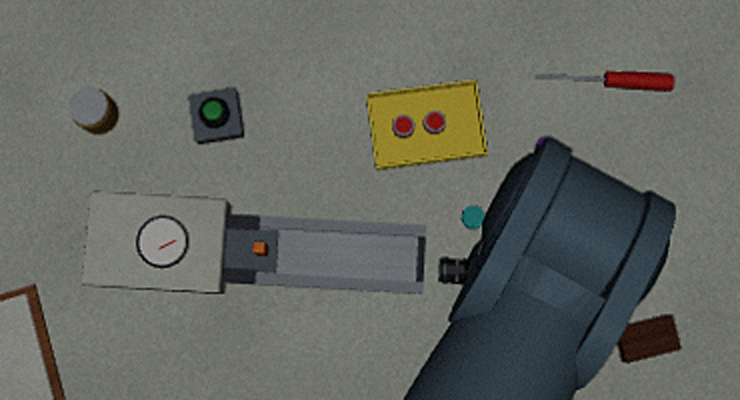

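All in place, but the steady press force of 5.6 N doesn't prove full travel. Pressing once more, deeper, to be sure.

```bash
python3 - <<'E'
from h import *
B=np.array([.6463,.2025,.11]); R=best(B,down(AX)); env.move_pose(B,R)
for z in(.080,.077,.075,.073,.0715,.0705,.0695,.0685):
    hit=env.servo_line([*B[:2],z],speed=.02,contact_N=20); env.dwell(.15); print(z,hit,env.get_tcp_pos()[2].round(4),env.get_force()[2].round(1))
    if hit or env.get_force()[2]>12: break
env.dwell(.3); env.servo_line(B+[0,0,.05],speed=.15)
q=[.40,-.15,.3]; env.move_pose(q,best(q,down(AX))); env.dwell(.5); print(env.get_time_s(),np.round(env.get_force(),1))
env.job_done()
E
```

```text
0.08 False 0.0801 -0.6
0.077 False 0.0771 1.7
0.075 False 0.0753 3.1
0.073 False 0.0732 4.1
0.0715 False 0.0717 4.4
0.0705 False 0.0711 7.1
0.0695 False 0.0709 11.2
0.0685 False 0.0709 15.7
85.625 [ 0.5 -0.7 -0.1]
the job is handed in; nothing more can be done
```

The job is handed in at 85.6 s: both used blocks are in the tray, all three new blocks sit flat in pockets of their own, the carrier is fully home, and the start button was then pressed (twice, the second time firmly to its stop, because the first press did not prove full travel).

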